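Stack a hydraulic valve on its separator sheet and hold it against the sprung stop

TASK

Lay the brown separator sheet centred and lengthwise on the raised metal sub-plate of the jig and let go of it, then set the valve on top of it, lengthwise, bare end towards the sprung stop but just short of touching it. Then slide the valve, still flat on the sheet, against the stop and press steadily with about 10 newtons, which brings the front of the stop plate flush with the fixed cheeks on either side of it; do not ram it. Keep pressing as a third hand for me to bolt it down: finish while still holding the valve like that, and leave the other things on the bench alone.

Things in the scene. Friction and masses are not known exactly. Their poses are not given: they have to be found in the camera images.
- seat (a point): Centre of the top face of the sub-plate, 40 mm above the table: an aluminium block 130 mm long (x), 50 mm wide (y), 30 mm tall, fixed on the jig's base plate. x is level and points along it to the sprung stop: the stop plate's face stands 65 mm from here at rest, the front of the two fixed cheeks 75 mm. z is up.
- jig: The jig, bolted to the table: dark base plate 225 x 130 mm, 10 mm thick. Origin on the table straight under seat, same axes. Two dark upright cheeks (16 mm wide, centred 42 mm either side of the middle line) and a back plate behind the stop reach 90 to 95 mm above the table.
- stop_face (a point): Centre of the front face of the sprung stop plate (60 mm wide, 40 mm high, from 52 to 92 mm above the table), steel; it slides along the x axis of seat, away from the sub-plate, as it is pushed. x points away from the sub-plate.
- stop (a joint): How far the stop plate has been pushed back, in m: 0 at rest, 0.010 when flush with the cheeks, at most 0.025. Its springs need 1 N per mm of travel, so 0.010 means 10 N; it springs back when let go.
- sheet_mid (a point): Centre of the separator sheet, a stiff brown phenolic plate 110 mm long (x) by 60 mm wide (y), 6 mm thick, about 60 g. It starts lying flat on a wooden batten (100 x 36 mm, 24 mm high), lengthwise on it, so its long edges overhang by 12 mm. z is up.
- valve_mid (a point): Centre of the valve's metal body, 100 mm long (x) by 50 mm wide (y) by 46 mm high, about 0.65 kg in all, standing on the table. A black round coil (34 mm diameter, reaching 92 mm from this point with its steel nut) sticks out of its -x end; the +x end is bare and flat. z is up; the four bolt holes are on top.
- valve_end (a point): Centre of the bare flat end face of the valve, 50 mm along its x from valve_mid.
- jar: round jar of grease with a white cap, 56 mm across, 75 mm high; origin at the centre of its underside. Leave alone.
- driver: screwdriver lying on the table. Leave alone.
- wrench: open-ended wrench lying on the table. Leave alone.
- fitting: small brass pipe fitting, 32 mm across, 34 mm high, standing; origin under its centre. Leave alone.
- spare_block: plain metal block 55 x 50 x 46 mm without a coil; origin under its centre. Not the valve: leave alone.
- bolt_cup: open grey cup, 64 mm across, 50 mm high; origin under its centre. Leave alone.
- collar: steel ring, 44 mm across, 16 mm high; origin under its centre. Leave alone.
Not all that is in view belongs to the job. Of the things shaped like the part that bears valve_mid, the aluminium one is meant.

How it is judged:
By the outcome, as a careful person would: the job done as asked, in the order asked, and still so for the second after the job is handed in, while the arm keeps its last pose, push and grip.
It also fails if it takes over 72 s, if anything falls off the work surface, if the arm or the gripper's body presses on something with over 40 N, if the wrist force passes 120 N, or if a joint passes its speed limit or range.

ROBOT

A 7-joint arm with a two-finger parallel gripper is mounted at the origin on the work surface. World frame = base frame: x ahead of the robot, y to its left, z up, the work surface at z = 0. Lengths are in m, angles in rad, forces in N, time in s.
With the tool pointing down it reaches from about 0.4 to 0.9 m from the base axis. Payload 5.5 kg.
Tool frame: the origin (TCP) lies midway between the tips of the shut fingers; the grasp point (between the pads) lies 19 mm behind it (manip.grip_depth is the distance from the TCP to the grasp point, in m); z points along the fingers, y is the line along which they close (so a half turn about z gives the same grasp; the last joint's range is limited). The gripper opens to 92 mm and grips with 3 to 60 N. Pads are 19 mm wide; open, the fingers measure 130 mm over their backs; the gripper's body (75 mm by 190 mm) begins 47 mm behind the grasp point.
Start: joints at [1.421, 0.501, -0.427, 1.55, 0.221, 1.138, -0.21], TCP at [0.261, -0.595, 0.227] pointing down, gripper open.
Joint ranges: [-2.88, 2.88], [-0.31, 2.03], [-1.54, 1.56], [0.2, 2.42], [-1.41, 4.55], [0.19, 2.02], [-2.57, 2.57]. Speed limits (rad/s): [2.57, 2.57, 3.14, 3.14, 3.14, 3.14, 3.14].

INTERFACE

Orientations are given as a unit quaternion [x, y, z, w].
In Python, from bench import manip, effector, viewer gives the robot as it stands. Calls block until the motion is done:
- manip.move_pose(position, orientation): joint-space move of the TCP to a pose.
- manip.servo_line(position, ori=None, vel=0.15): straight line of the TCP; ori=None keeps the orientation; vel is the mean speed in m/s.
- manip.movej(angles): joint-space move.
- effector.open_jaws() and effector.close(f_grip=None): open the fingers fully, or close them until they stop; f_grip is the grip in N (None keeps the last).
- manip.sleep(seconds).
- manip.solve_ik(position, orientation): joint angles nearest the present ones, or None.
- viewer.get_image(name): name is "scene" or "side" or "wrist"; returns the picture (480x640x3 uint8, red, green, blue); there is no depth.
- viewer.get_calibration(name): a dict with "vfov" (degrees; the focal length in pixels is half the picture's height over the tangent of half this angle, whatever the lens; pixels are square), "cx", "cy" (the principal point, pixels), "eye" and "attitude" of the camera in the world. Camera axes: x right, y down, z forward; pixel columns grow to the right and rows downward; lengths in m; the calibration is good to about 2 mm. A picture is of the moment at which its call begins: read the wrist's pose just before it. get_calibration takes no time and is no camera call; for the wrist camera it gives the pose at the moment of the call.
A pose or a line that the arm cannot do raises manip.PlanningError and nothing moves.
- manip.hand_in(): hands the job in; it is judged then, once.
Readings, each from a call of its own:
- manip.current_clock(): time.
- manip.current_q(): joint angles.
- manip.current_joint_velocities(): joint speeds.
- manip.current_tau(): joint torques, N m.
- manip.current_tool_pos(): TCP position.
- manip.current_tcp_rot(): TCP orientation.
- manip.current_force(): force on the tool from outside, world axes, zero at the start.
- manip.current_wrist_torque(): the same for the moment, N m.
- manip.current_finger_gap(): finger opening in m.
- manip.current_gripper_force(): force on a finger pad.
Only numpy, scipy, OpenCV 4.12 (cv2) and the standard library are available. Lean on these libraries where they do the work, as an engineer would, in place of code of your own. Each camera call takes 0.05 s, during which the arm holds its last target. There are 200 camera calls.

## Working session

There is one attempt and no reset: what is moved stays moved. The work goes in short steps, each a Python script; the robot and the scene stay as the last script left them, time stands still between calls to the robot, and variables do not carry over. Pictures are saved under pics/ and viewed, at most 10 in all, crops included, and the job is handed in when it is done.

```bash
ls; mkdir -p pics
python3 - <<'E'
from bench import manip, effector, viewer
import cv2,numpy as np
for n in ("scene","side","wrist"):
    im=viewer.get_image(n); cv2.imwrite(f"pics/{n}0.png",im[:,:,::-1]); print(n,viewer.get_calibration(n))
print(manip.current_clock(),manip.current_tool_pos(),manip.current_tcp_rot(),manip.grip_depth)
E
```

```text
pics
scene {'vfov': 48.64971716449098, 'cx': 321.2678259206566, 'cy': 245.67282390673472, 'eye': array([ 1.30237927, -0.04380423,  0.86103084]), 'attitude': array([ 0.68482674,  0.61163201, -0.25568093, -0.3025655 ])}
side {'vfov': 52.47535834941459, 'cx': 329.3031508873263, 'cy': 238.69671458618603, 'eye': array([ 0.25304638, -0.57554825,  0.78930681]), 'attitude': array([ 0.91772866, -0.14450266,  0.05863037, -0.36531571])}
wrist {'vfov': 62.596761695714065, 'cx': 316.86012651817776, 'cy': 244.34661142638222, 'eye': array([ 0.33832193, -0.560813  ,  0.3837389 ]), 'attitude': array([ 0.82666101, -0.54012642, -0.08718716,  0.13150447])}
0.15 [ 0.26051206 -0.59492393  0.22592252] [ 9.78779367e-01  2.04915548e-01 -1.25216302e-04 -7.43306399e-04] 0.0188
```

View pics/scene0.png

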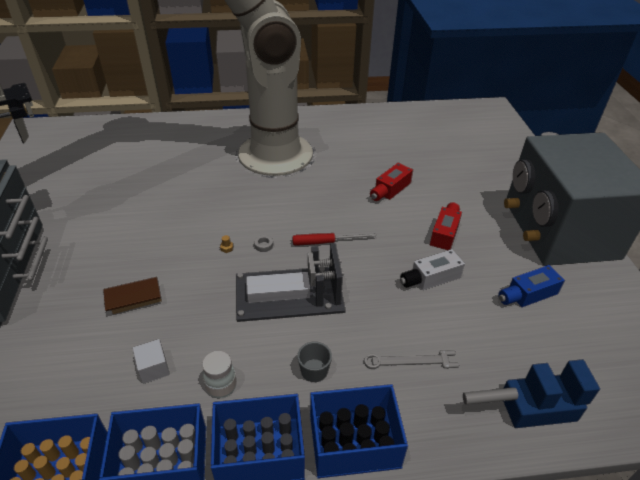

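View pics/side0.png

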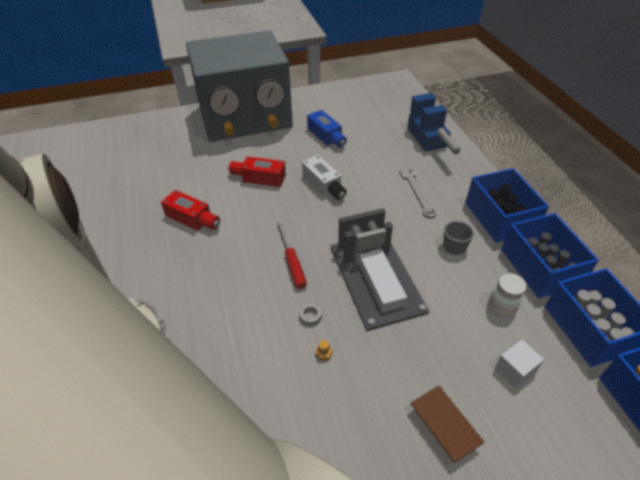

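The scene view shows the sheet at (132,295), the jig's sub-plate at (280,286) with the stop on its right, and the aluminium valve at (436,270) with its coil to the left. The side view shows the same things at (447,424), (382,278) and (322,174).

```bash
cat > h.py <<'E'
from bench import manip, effector, viewer
import cv2,numpy as np
from scipy.spatial.transform import Rotation as R
def proj(cal,px,z):
    px=np.atleast_2d(px).astype(float); f=240/np.tan(np.radians(cal['vfov'])/2)
    d=np.c_[(px[:,0]-cal['cx'])/f,(px[:,1]-cal['cy'])/f,np.ones(len(px))]
    d=R.from_quat(cal['attitude']).apply(d); e=np.array(cal['eye'])
    return (e+d*((z-e[2])/d[:,2])[:,None])[:,:2]
def blob(mask,seed,k=3):
    mask=cv2.morphologyEx(mask.astype(np.uint8)*255,cv2.MORPH_CLOSE,np.ones((k,k),np.uint8))
    cs,_=cv2.findContours(mask,cv2.RETR_EXTERNAL,cv2.CHAIN_APPROX_NONE)
    return max(cs,key=lambda c:cv2.pointPolygonTest(c,tuple(map(float,seed)),True))[:,0]
def rect(xy):
    (c,(w,h),a)=cv2.minAreaRect((xy*1000).astype(np.float32))
    if w<h: w,h,a=h,w,a+90
    return np.round(c,1),round(w,1),round(h,1),round((a+360)%180,1)
def down(yaw): # tool x axis at yaw in world (z down)
    return (R.from_euler('z',yaw)*R.from_quat([1,0,0,0])).as_quat()
E
python3 - <<'E'
from h import *
for n,sd in (("scene",((132,290),(280,284),(437,266))),("side",((447,420),(382,278),(322,174)))):
    im=cv2.imread(f"pics/{n}0.png"); cal=viewer.get_calibration(n)
    hsv=cv2.cvtColor(im,cv2.COLOR_BGR2HSV)
    for s in sd: print(im[s[1],s[0]],hsv[s[1],s[0]])
    H,S,V=[hsv[:,:,i].astype(int) for i in range(3)]
    brown=((H<15)&(S>120))
    print(n,'sheet',rect(proj(cal,blob(brown,sd[0]),.03)))
    for s,z,nm in ((sd[1],.04,'sub'),(sd[2],.046,'valve')):
        v=V[s[1]-3:s[1]+4,s[0]-3:s[0]+4].max()
        m=(V>(150 if nm=='sub' else 140))&(S<40)
        print(nm,rect(proj(cal,blob(m,s),z)))
w=viewer.get_calibration('wrist'); r=R.from_quat(w['attitude']); print(r.as_matrix()); 
t=R.from_quat(manip.current_tcp_rot()); print(t.as_matrix(), t.inv().apply(w['eye']-manip.current_tool_pos()), (t.inv()*r).as_matrix())
E
```

```text
[22 36 61] [ 11 163  61]
[155 152 151] [113   7 155]
[97 95 91] [100  16  97]
scene sheet (array([ 534.3, -327.6]), 106.6, 61.6, 103.0)
sub (array([542.9, -31.9]), 113.7, 44.5, 89.6)
valve (array([523.8, 326.1]), 96.7, 47.7, 106.4)
[40 64 97] [ 13 150  97]
[191 189 187] [105   5 191]
[166 167 167] [ 30   2 167]
side sheet (array([ 528.4, -329. ]), 106.2, 56.9, 103.1)
sub (array([542.1, -31.3]), 119.0, 48.4, 89.9)
valve (array([348. , 111.1]), 1211.6, 1166.3, 90.1)
[[ 0.4013237  -0.8700719  -0.28620654]
 [-0.91593391 -0.38194005 -0.12323506]
 [-0.00209038  0.31160342 -0.95020994]]
[[ 9.16019205e-01  4.01134035e-01 -5.49748343e-04]
 [ 4.01134407e-01 -9.16018131e-01  1.40374840e-03]
 [ 5.95118100e-05 -1.50638347e-03 -9.99998864e-01]] [ 0.08496779 -0.00027177 -0.15781109] [[ 2.07485259e-04 -9.50193319e-01 -3.11661055e-01]
 [ 9.99999808e-01  3.79162984e-04 -4.90253475e-04]
 [ 5.84005912e-04 -3.11660893e-01  9.50193215e-01]]
```

View pics/wrist0.png

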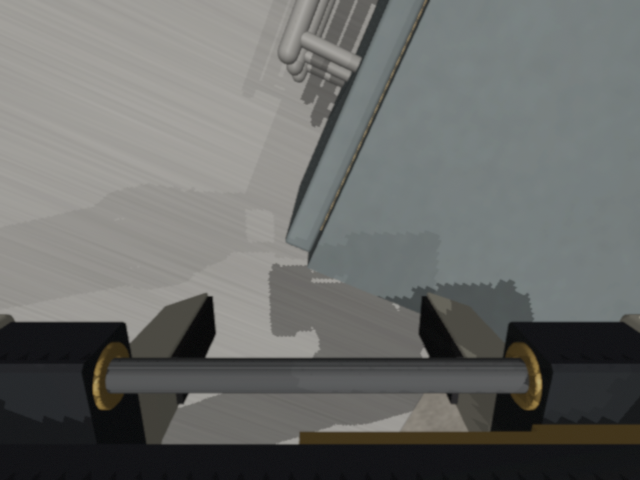

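```bash
python3 - <<'E'
from h import *
for nm,p,y in (("sheet",(.532,-.328),103),("jig",(.5425,-.027),90),("valve",(.524,.326),106.4)):
  for yy in (y,y-180):
    for z in (.01,.2):
      q=manip.solve_ik([*p,z],down(np.radians(yy))); print(nm,yy,z,None if q is None else np.round(q,2))
y=np.pi/2
manip.move_pose([.5425,-.027-.05,.22],down(y))
cal=viewer.get_calibration('wrist'); im=viewer.get_image('wrist'); cv2.imwrite('pics/jig.png',im[:,:,::-1]); np.save('jigcal.npy',cal,allow_pickle=True)
a=np.radians(103); u=np.array([np.cos(a),np.sin(a)])
manip.move_pose([*(np.array([.532,-.328])-.04*u),.2],down(a))
cal=viewer.get_calibration('wrist'); im=viewer.get_image('wrist'); cv2.imwrite('pics/sheet.png',im[:,:,::-1]); np.save('sheetcal.npy',cal,allow_pickle=True)
print(manip.current_clock(),manip.current_tool_pos())
E
python3 -c "
import cv2,numpy as np
cv2.imwrite('pics/both.png',cv2.resize(np.vstack([cv2.imread('pics/'+n+'.png')[:330] for n in('jig','sheet')]),(582,600)))"
```

```text
sheet 103 0.01 [ 0.94  0.78 -0.59  1.74  0.58  0.8   0.29]
sheet 103 0.2 [ 1.07  0.57 -0.78  1.63  0.44  1.12  0.4 ]
sheet -77 0.01 [ 0.58  0.7  -0.09  1.75  0.09  0.7  -2.48]
sheet -77 0.2 [ 0.66  0.46 -0.2   1.65  0.1   1.05 -2.49]
jig 90 0.01 [ 0.6   0.74 -0.77  1.94  0.75  0.77 -0.61]
jig 90 0.2 [ 0.75  0.48 -0.96  1.84  0.44  1.07 -0.38]
jig -90 0.01 [-0.67  0.82  0.9   1.99 -0.91  0.81 -2.37]
jig -90 0.2 [-0.94  0.72  1.36  1.89 -0.76  1.2  -2.45]
valve 106.4 0.01 [ 0.09  0.97 -1.01  1.75  0.97  1.01 -1.02]
valve 106.4 0.2 [ 0.22  0.83 -1.3   1.65  0.82  1.32 -0.93]
valve -73.6 0.01 [ 0.21  1.21 -1.31  1.75  1.24  1.27  1.99]
valve -73.6 0.2 [ 0.22  0.83 -1.3   1.65  0.82  1.32  2.21]
3.4833 [ 0.54213809 -0.3643194   0.20054123]
```

View pics/both.png

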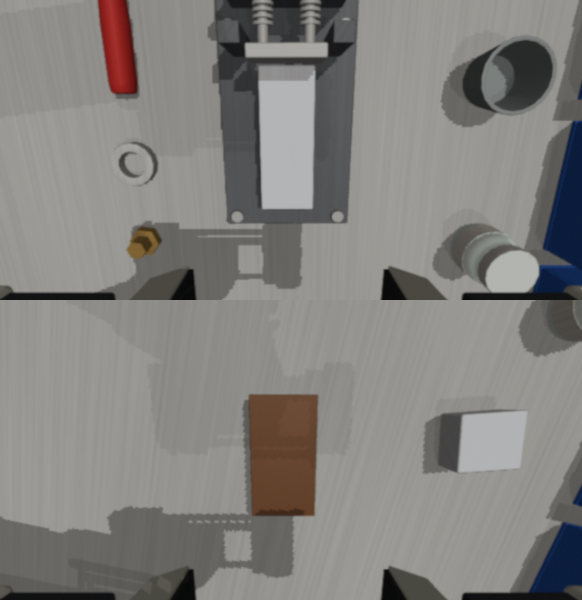

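The jig's sub-plate spans about rows 71–230 and columns 283–347 in the wrist picture, with its far end in the stop's shadow. The sheet lies at rows 104–236, columns 274–349, both clearly seen.

Run:
```python
from h import *
L=lambda n:np.load(n,allow_pickle=True).item()
im=cv2.imread('pics/sheet.png'); hsv=cv2.cvtColor(im,cv2.COLOR_BGR2HSV).astype(int); cal=L('sheetcal.npy')
print('V down sheet',hsv[210:240:2,312,2])
for t in (0,45,70): print('sheet',t,rect(proj(cal,blob((hsv[:,:,0]<20)&(hsv[:,:,1]>110)&(hsv[:,:,2]>t),(312,160)),.03)))
im=cv2.imread('pics/jig.png'); g=cv2.cvtColor(im,cv2.COLOR_BGR2GRAY).astype(int); cal=L('jigcal.npy')
print('col',g[40:100:2,315],g[222:240,315]); print('row',g[130,275:300],g[130,335:360]); print('row',g[210,275:300],g[210,335:360])
b=blob(g>170,(315,150)); print('sub lit',rect(proj(cal,b,.04)))
```

```text
V down sheet [98 99 98 98 98 97 97 97 96 96 90 65 64 66 98]
sheet 0 (array([ 528.2, -327.6]), 107.6, 58.1, 102.9)
sheet 45 (array([ 528.2, -327.6]), 107.6, 58.1, 102.9)
sheet 70 (array([ 528.2, -327.6]), 107.6, 58.1, 102.9)
col [ 52  52  52  99 164 167 166 166 167 167 165 134  58  50  50  57 117 139
 140 140 140 140 141 141 155 179 180 180 180 180] [180 180 180 180 180 180 175 155 105  82  83  83  83  83  83  83  83  83]
row [ 79  79  77  75  64  53  49  48  50  80 134 166 178 180 180 180 180 180
 180 180 180 180 180 180 180] [180 180 180 180 180 180 180 180 178 167 135  99  83  82  81  82  82  83
  82  82  82  82  84  84  84]
row [ 84  83  84  85  84  81  69  59  55  53  51  81 134 166 178 180 180 180
 180 180 180 180 180 180 180] [180 180 180 180 180 180 180 178 168 136  97  84  82  82  82  84  85  83
  85  85  85  85  84  84  84]
sub lit (array([540.8, -29.2]), 119.5, 47.3, 89.9)
```

Run:
```python
from h import *
L=lambda n:np.load(n,allow_pickle=True).item()
g=cv2.cvtColor(cv2.imread('pics/jig.png'),cv2.COLOR_BGR2GRAY).astype(int); cal=L('jigcal.npy')
m=g>115; m[:70]=0
b=blob(m,(315,150)); r=rect(proj(cal,b,.04)); print('sub',r)
# stop plate top face front edge (z=.092), row~63
print('stop front top edge',proj(cal,[(275,62.5),(315,63),(355,62.5)],.092)*1000)
a=np.radians(102.9); c=np.array([.5285,-.3276])
effector.open_jaws()
manip.move_pose([*c,.08],down(a)); manip.servo_line([*c,.012],vel=.08)
effector.close(15); print(manip.current_finger_gap(),manip.current_force())
manip.servo_line([*c,.12],vel=.1)
print(manip.current_finger_gap(),manip.current_force(),manip.current_tool_pos(),manip.current_clock())
```

```text
sub (array([541.1, -25.6]), 128.5, 50.2, 89.9)
stop front top edge [[514.86188339  39.47751338]
 [541.31963075  39.09428492]
 [567.77556292  39.31602211]]
0.060281966773853536 [-0.56628846  0.45709653  1.62034037]
0.059765888440218976 [-0.88044247  0.32178569 -1.06006056] [ 0.52789096 -0.3274225   0.1191491 ] 7.125
```

Run:
```python
from h import *
s=np.array([.5411,-.0257]); q=down(np.radians(89.9))
manip.move_pose([*s,.13],q); manip.servo_line([*s,.04],vel=.08)
p=manip.current_tool_pos(); print(p, manip.current_force())
f0=manip.current_force()[2]
for z in np.arange(.034,.0255,-.001):
    manip.servo_line([*s,z],vel=.03); f=manip.current_force()[2]; print(round(z,4),manip.current_tool_pos()[2],f)
    if f-f0>1.5: break
effector.open_jaws(); manip.servo_line([*s,.10],vel=.12)
manip.servo_line([s[0],s[1]-.05,.22],vel=.2)
cal=viewer.get_calibration('wrist'); im=viewer.get_image('wrist'); cv2.imwrite('pics/placed.png',im[:,:,::-1])
hsv=cv2.cvtColor(im,cv2.COLOR_RGB2HSV).astype(int)
print('sheet',rect(proj(cal,blob((hsv[:,:,0]<20)&(hsv[:,:,1]>110),(315,150)),.046)))
v=np.array([.524,.326]); a=np.radians(106.4); u=np.array([np.cos(a),np.sin(a)])
manip.move_pose([*(v-.04*u),.22],down(a))
cal=viewer.get_calibration('wrist'); im2=viewer.get_image('wrist'); cv2.imwrite('pics/valve.png',im2[:,:,::-1]); np.save('valvecal.npy',cal,allow_pickle=True)
cv2.imwrite('pics/both2.png',cv2.resize(np.vstack([im[:330],im2[:330]])[:,:,::-1],(582,600)))
print(manip.current_clock())
```

```text
[ 0.54163742 -0.02562877  0.04055014] [ 0.29997476  0.375745   -0.78890824]
0.034 0.033848273328309704 -0.39355124475605874
0.033 0.032993750870941446 0.0013185517438339955
0.032 0.031935294522582106 0.7084318468123598
0.031 0.030934483372310206 0.12733241723636146
0.03 0.02992979333764741 -1.2512508889761054
0.029 0.028943880332219757 -0.35482157982905593
0.028 0.028115407878248757 2.203607811085579
sheet (array([540.6, -25.6]), 108.4, 59.0, 89.9)
15.1333
```

View pics/both2.png

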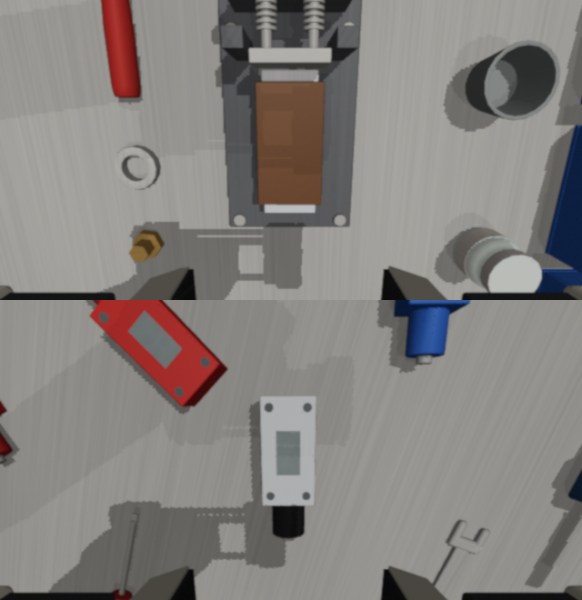

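The sheet sits centred on the sub-plate, with metal showing at both ends. The aluminium valve is at about columns 287–348, rows 106–227 of the wrist picture, bare end up, with clearance for the fingers.

Run:
```python
from h import *
cal=np.load('valvecal.npy',allow_pickle=True).item()
g=cv2.cvtColor(cv2.imread('pics/valve.png'),cv2.COLOR_BGR2GRAY).astype(int)
print(g[150,275:300],g[150,335:360],g[98:116,317],g[215:235,317])
for t in (165,172,178): print(t,rect(proj(cal,blob(g>t,(295,200)),.046)))
```

```text
[128 110  93  89  91  90  90  90  89  87  90 112 147 167 173 174 174 174
 174 173 173 174 174 175 174] [174 174 175 174 173 173 173 174 173 173 170 161 145 137 135 136 136 136
 136 136 137 137 135 134 136] [137 137 137 137 137 137 137 145 164 173 175 174 175 175 174 174 175 174] [175 175 174 174 174 174 174 174 175 172 157 104  43  20  17  18  16  18
  18  17]
165 (array([523.9, 327.1]), 97.7, 47.8, 106.4)
172 (array([523.8, 327.1]), 96.0, 46.5, 106.3)Traceback (most recent call last):
  File "<stdin>", line 5, in <module>
  File "h.py", line 12, in blob
    return max(cs,key=lambda c:cv2.pointPolygonTest(c,tuple(map(float,seed)),True))[:,0]
           ~~~^^^^^^^^^^^^^^^^^^^^^^^^^^^^^^^^^^^^^^^^^^^^^^^^^^^^^^^^^^^^^^^^^^^^^
ValueError: max() iterable argument is empty
```

Run:
```python
from h import *
c=[.5239,.3271]; a=np.radians(106.35)
manip.move_pose([*c,.09],down(a)); manip.servo_line([*c,.008],vel=.08)
effector.close(50); zg=manip.current_tool_pos()[2]; print(manip.current_finger_gap(),manip.current_tool_pos(),manip.current_force())
manip.servo_line([*c,.19],vel=.15); print(manip.current_force(),manip.current_finger_gap())
s=[.5411,-.0157]; q=down(np.radians(89.9))
manip.move_pose([s[0],s[1]-.01,.19],q)
manip.servo_line([s[0],s[1]-.01,.075],vel=.08); manip.sleep(.3)
f0=manip.current_force(); print('hold',f0,manip.current_tool_pos(),manip.current_clock())
im=viewer.get_image('side'); cv2.imwrite('pics/hover.png',cv2.resize(im[180:350,300:470,::-1],(600,600),interpolation=cv2.INTER_CUBIC))
im=viewer.get_image('wrist'); cv2.imwrite('pics/hoverw.png',im[:,:,::-1])
```

```text
0.04946531047398647 [0.52389418 0.3270778  0.00801961] [-0.41612296 -0.49235132  0.82689069]
[ 0.2060813   0.55272577 -6.87408744] 0.049523668275652875
hold [ 0.07552747  0.29123216 -7.48505554] [ 0.54120678 -0.02575364  0.0751764 ] 22.2333
```

View pics/hoverw.png

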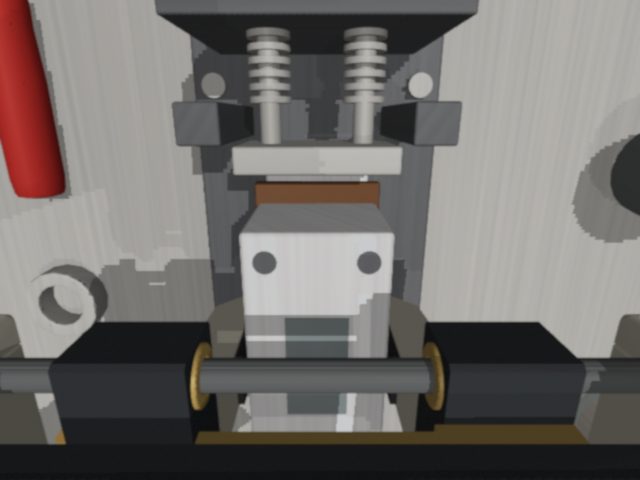

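The view shows the valve held straight over the sheet: top front edge at row ~232, and the stop plate's front top edge at row ~175 (columns 232–401). The front aligns in the middle.

Run:
```python
from h import *
cal=viewer.get_calibration('wrist')
g=cv2.cvtColor(cv2.imread('pics/hoverw.png'),cv2.COLOR_BGR2GRAY).astype(int)
print(g[165:182,315],g[195:240,280])
print('stop',proj(cal,[(233,174.5),(401,174.5)],.092)*1000,'cheek front',proj(cal,[(200,145),(435,145)],.0925)*1000)
print('valve end',proj(cal,[(246,232),(390,232)],.0752-.008+.046)*1000)
j=np.load('jigcal.npy',allow_pickle=True).item()
g=cv2.cvtColor(cv2.imread('pics/jig.png'),cv2.COLOR_BGR2GRAY).astype(int); print(g[44:66,315])
print(proj(j,[(315,62.5)],.052)*1000)
```

```text
[172 172 171 171 171 170 169 166 154 134 125 138 144 144 142 128  82] [ 83  84  83  84  83  84  84  86  95 105 108 108 110 110 109 109 109 108
 107 107 107 108 108 108 108 108 108 108 110 109 109 108 110 110 109 109
 115 136 164 182 189 193 196 198 198]
stop [[511.34934399  39.46735456]
 [570.98870144  39.37120495]] cheek front [[500.73058453  49.70115171]
 [581.98042441  49.56753111]]
valve end [[518.72614253  24.40476151]
 [564.20291004  24.33451977]]
[ 52  61  99 144 164 167 167 167 166 167 166 166 167 167 167 166 165 158
 134  90  58  51]
[[541.12564868  44.01750014]]
```

Run:
```python
from h import *
x=.5411; y=-.0147
manip.servo_line([x,y,.075],vel=.05); manip.servo_line([x,y,.057],vel=.05); manip.sleep(.2)
print(manip.current_force())
for z in np.arange(.056,.0515,-.0005):
    manip.servo_line([x,y,z],vel=.02); manip.sleep(.15); f=np.mean([(manip.sleep(.03),manip.current_force())[1] for _ in range(4)],0); print(round(z,4),manip.current_tool_pos(),f.round(2))
    if f[2]>-3: break
print(manip.current_clock())
im=viewer.get_image('wrist'); cv2.imwrite('pics/set.png',im[:,:,::-1])
```

```text
[-0.20425114  0.03133071 -6.54616721]
0.056 [ 0.54112151 -0.01468574  0.05602748] [ 0.16  0.33 -6.68]
0.0555 [ 0.54111595 -0.01471197  0.05551491] [ 0.41  0.15 -6.6 ]
0.055 [ 0.54112605 -0.01469836  0.05500787] [-0.43 -0.01 -6.55]
0.0545 [ 0.54110933 -0.0147058   0.0545145 ] [ 0.06  0.49 -6.82]
0.054 [ 0.54114707 -0.01469135  0.05401407] [ 0.38  0.24 -6.91]
0.0535 [ 0.54116192 -0.01469594  0.05397697] [-3.92 -0.57  5.9 ]
26.6083
```

View pics/set.png

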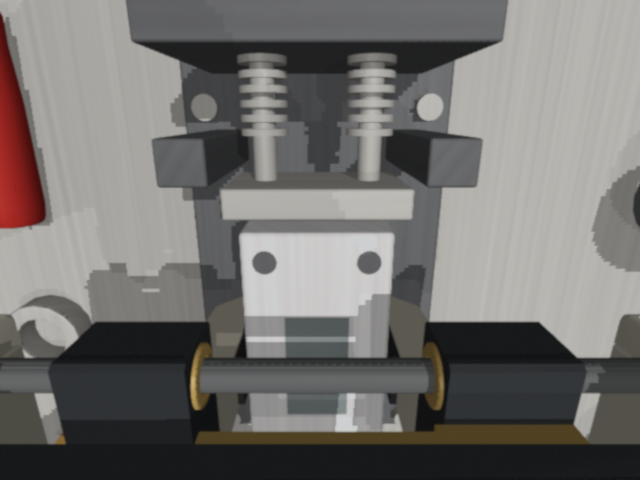

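The valve stands on the sheet: the stop's front edge is at row ~218, and the valve's top end edge at ~232, so a small gap is left. Now the slide.

Run:
```python
from h import *
x=.5411; z=.0537
avg=lambda:np.mean([(manip.sleep(.03),manip.current_force())[1] for _ in range(6)],0).round(2)
manip.servo_line([x,-.0147,z],vel=.02); manip.sleep(.2); print(avg())
for y in (-.0127,-.0107,-.0087,-.0057,-.0027,-.0010):
    manip.servo_line([x,y,z],vel=.008); manip.sleep(.2); print(y,manip.current_tool_pos().round(5),avg())
print(manip.current_clock(),manip.current_finger_gap())
cal=viewer.get_calibration('wrist'); np.save('pcal.npy',cal,allow_pickle=True)
im=viewer.get_image('wrist'); cv2.imwrite('pics/press.png',im[:,:,::-1])
im=viewer.get_image('scene'); cv2.imwrite('pics/press_sc.png',im[:,:,::-1])
im=viewer.get_image('side'); cv2.imwrite('pics/press_sd.png',im[:,:,::-1])
```

```text
[-3.89 -0.86  5.58]
-0.0127 [ 0.54132 -0.01452  0.05396] [-3.84 -4.19  6.2 ]
-0.0107 [ 0.54205 -0.0112   0.05399] [ 2.29 -4.83  3.32]
-0.0087 [ 0.54172 -0.00929  0.05399] [ 1.33 -5.44  4.13]
-0.0057 [ 0.54164 -0.00734  0.05397] [ 1.34 -7.6   5.08]
-0.0027 [ 0.54161 -0.0054   0.05398] [  0.33 -10.26   6.48]
-0.001 [ 0.54157 -0.00432  0.05401] [  0.32 -11.2    7.13]
32.325 0.050057374313538454
```

View pics/press.png

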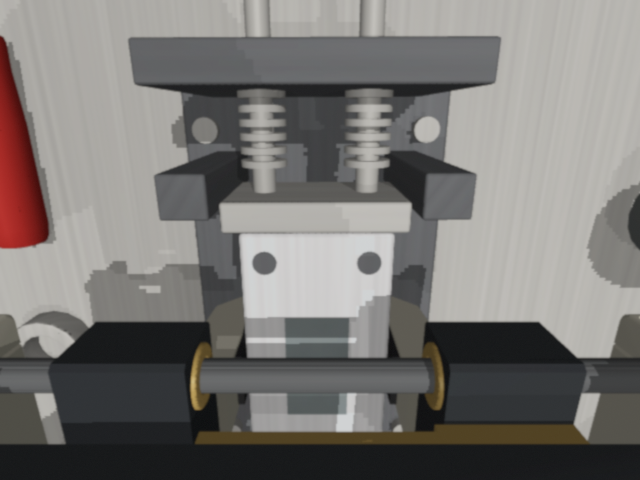

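The stop's front edge is at row ~231 and the cheek fronts at row ~218, so it is about 3–4 mm short of flush. The arm yields sideways, so I'll ease the downward load and step on.

```bash
cat > edge.py <<'E'
from h import *
def edges(im,cal):
    g=cv2.GaussianBlur(cv2.cvtColor(im,cv2.COLOR_RGB2GRAY),(1,5),0).astype(int); out=[]
    for c in (177,447,232,400): # cheeks, stop plate ends
        d=np.diff(g[195:245,c-4:c+5].mean(1)); r=195.5+np.argmax(abs(d)) 
        out.append((r,round(proj(cal,[(c,r)],.0925 if c in(177,447) else .092)[0,1]*1000,1)))
    return out
E
python3 - <<'E'
from edge import *
x=.5411
avg=lambda:np.mean([(manip.sleep(.03),manip.current_force())[1] for _ in range(6)],0).round(2)
print(edges(cv2.imread('pics/press.png')[:,:,::-1],np.load('pcal.npy',allow_pickle=True).item()))
y=-.001; z=.0539
manip.servo_line([x,y,z],vel=.01); manip.sleep(.3); print(manip.current_tool_pos().round(5),avg())
for i in range(8):
    e=-.0008-manip.current_tool_pos()[1]
    if e<.0003: break
    y+=min(e,.0015); manip.servo_line([x,y,z],vel=.006); manip.sleep(.3); print(round(y,4),manip.current_tool_pos().round(5),avg())
print(manip.current_clock())
cal=viewer.get_calibration('wrist'); im=viewer.get_image('wrist'); cv2.imwrite('pics/press2.png',im[:,:,::-1]); print(edges(im,cal))
E
```

```text
[(np.float64(220.5), np.float64(50.0)), (np.float64(219.5), np.float64(50.0)), (np.float64(232.5), np.float64(45.9)), (np.float64(201.5), np.float64(55.7))]
[ 0.54157 -0.00417  0.05402] [  0.94 -11.12   5.23]
0.0005 [ 0.54157 -0.00309  0.05404] [  0.82 -11.88   5.58]
0.002 [ 0.54154 -0.00209  0.05402] [  0.52 -12.34   5.88]
0.0033 [ 0.54154 -0.00125  0.05403] [  0.82 -13.83   6.58]
0.0038 [ 0.54155 -0.00099  0.05406] [  0.88 -14.41   6.45]
36.6417
[(np.float64(230.5), np.float64(50.3)), (np.float64(229.5), np.float64(50.2)), (np.float64(232.5), np.float64(49.4)), (np.float64(202.5), np.float64(58.8))]
```

View pics/press2.png

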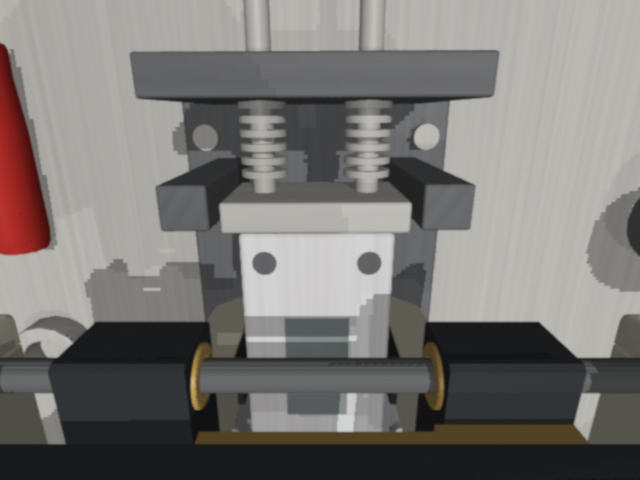

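Run:
```python
from edge import *
manip.servo_line([.5411,.0045,.0539],vel=.006); manip.sleep(.4)
print(manip.current_tool_pos().round(5),np.mean([(manip.sleep(.03),manip.current_force())[1] for _ in range(6)],0).round(2))
cal=viewer.get_calibration('wrist'); im=viewer.get_image('wrist'); print(edges(im,cal)[:3])
a=viewer.get_image('side'); b=viewer.get_image('scene')
cv2.imwrite('pics/fin.png',cv2.resize(np.hstack([a[200:340,310:450],b[225:365,210:350]])[:,:,::-1],(800,400),interpolation=cv2.INTER_CUBIC))
for n,i in (('side',a),('scene',b)):
    hsv=cv2.cvtColor(i,cv2.COLOR_RGB2HSV).astype(int); m=(hsv[:,:,0]<20)&(hsv[:,:,1]>100); 
    v,u=np.nonzero(m); p=proj(viewer.get_calibration(n),np.c_[u,v],.046)*1000
    k=(abs(p[:,0]-541)<45)&(abs(p[:,1]+25)<90); print(n,k.sum(), p[k].min(0) if k.any() else '',p[k].max(0) if k.any() else '')
```

```text
[ 5.4152e-01 -5.2000e-04  5.4040e-02] [  0.13 -14.58   7.36]
[(np.float64(232.5), np.float64(50.1)), (np.float64(231.5), np.float64(50.0)), (np.float64(232.5), np.float64(49.9))]
side 158 [513.45669177 -81.61953333] [570.54296446  64.9795994 ]
scene 250 [541.09364454 -80.16528506] [574.68539739  26.10938564]
```

View pics/fin.png

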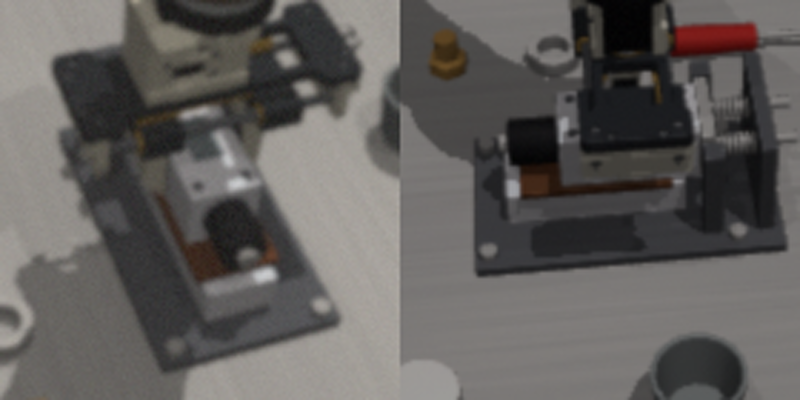

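The stop is flush with the cheeks (49.9 against 50.0 mm). The sheet has stayed in place, with its near end at y ≈ -80.5 mm, and the valve lies flat on it.

Run:
```python
from h import *
print(manip.current_clock(),manip.current_tool_pos(),manip.current_force()); print(manip.hand_in())
```

```text
37.7083 [ 5.41474155e-01 -5.06425898e-04  5.40275680e-02] [  0.13143778 -14.59690595   6.46551232]
the job is handed in; nothing more can be done
None
```

Handed in at 37.7 s: the sheet is centred on the sub-plate and the valve is flat on it, still gripped and pressed so the stop is flush with the cheeks to within 0.1 mm (about 10 N by the stop's travel; 14.6 N at the wrist, the rest taken as sliding friction).

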